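# Weight the menu stand and hold the clip open on its card

## Robot

A 7-joint arm with a two-finger parallel gripper is mounted at the origin on the work surface. World frame = base frame: x ahead of the robot, y to its left, z up, the work surface at z = 0. Lengths are in mm, angles in rad, forces in N, time in s.
With the tool pointing down it reaches from about 400 to 900 mm from the base axis. Payload 5.5 kg.
Tool frame: the origin (TCP) lies at the centre of the arm's flange, where the gripper is bolted on; the fingertips stand 178 mm ahead of it and the grasp point (between the pads) lies 159 mm ahead of it (ctrl.tcp_to_grasp is the distance from the TCP to the grasp point, in mm); z points along the fingers, y is the line along which they close (so a half turn about z gives the same grasp; the last joint's range is limited). The gripper opens to 92 mm and grips with 3 to 60 N. Pads are 19 mm wide; open, the fingers measure 130 mm over their backs; the gripper's body (75 mm by 190 mm) begins 47 mm behind the grasp point.
Start: joints at [-1.056, 0.501, -0.427, 1.55, 0.221, 1.138, -0.21], TCP at [161.913, 629.508, 404.729] pointing down, gripper open.
Joint ranges: [-2.88, 2.88], [-0.31, 2.03], [-1.54, 1.56], [0.2, 2.42], [-1.41, 4.55], [0.19, 2.02], [-2.57, 2.57]. Speed limits (rad/s): [2.57, 2.57, 3.14, 3.14, 3.14, 3.14, 3.14].

## Interface

Orientations are given as a rotation vector (axis times angle).
In Python, from station import ctrl gives the robot as it stands.
- The arm moves only by the tool arm_command, never from a script. Its argument "increments" is one flat list of numbers, 6 for each row, row after row: the shift along the tool's x, y, z in units of 0.4 m (1.0 is 0.4 m), then the turn, a rotation vector about the tool's x, y, z in units of pi rad (1.0 is pi rad). A call has 1 to 12 rows; each row is the pose to reach, as a shift and turn from the pose commanded when the call began, along the tool's axes at that moment, turning the shorter way round; what a row does not reach only later rows make up. A row lasts 1/8 s, in which the tool goes at most 62.5 mm and 10.7 degrees, less where a joint would pass 70% of its speed; a pose out of reach is approached as far as the arm can. A call with a number of a shift or a turn outside -1 to 1 is refused whole. A call with a gripper value outside its range is refused whole. "hand" is the opening, from 0 (shut) to 1 (fully open), set as the call begins (left out, the last holds). The fingers move at their own pace and stop on an object; the grip force is fixed at half the most. Time passes only in rows, so rows that repeat a pose let the fingers close. It gives the time, the measured TCP pose, the force, the opening and the grip force at its end, in the units of the state.
- ctrl.read_state(): the state, without advancing time (a new reading comes with each control period).
- ctrl.get_image(name): name is "scene" or "top" or "wrist"; returns (picture, depth): 420x560x3 uint8, red, green, blue; 420x560 float32, mm along the optical axis (not along the pixel's ray), 0 where there is no reading.
- ctrl.camera_params(name): a dict with "mtx" (3x3 intrinsics, pixels), "view" (4x4, takes a point from world to camera coordinates). Camera axes: x right, y down, z forward; pixel columns grow to the right and rows downward; lengths in mm; the calibration is good to about 2 mm. A picture is of the moment at which its call begins: read the wrist's pose just before it. camera_params takes no time and is no camera call; for the wrist camera it gives the pose at the moment of the call.
- ctrl.finish_job(): hands the job in; it is judged then, once.
The state is a dict: "time_s": time; "joint_positions": joint angles; "dq": joint speeds; "effort": joint torques, N m; "ee_pos": TCP position; "ee_rot": TCP orientation; "contact_force": force on the tool from outside, world axes, zero at the start; "torque": the same for the moment, N m; "grip_width": opening from 0.0 (shut) to 1.0 (fully open); "gripper_force": force on a finger pad.
Only numpy, scipy, OpenCV 4.12 (cv2) and the standard library are available. Lean on these libraries where they do the work, as an engineer would, in place of code of your own. Each camera call takes 0.05 s, during which the arm holds its last target. There are 200 camera calls.

## Task

Get the coffee bar's menu stand ready: thread the wide brass ring down over the stand's post and then the narrow one on top of it, both fully home. Then squeeze the spring clip by its handles until its jaws gape wide, lift it clear of everything and bring it in level around the card's free upright edge, so that the edge stands well inside the open jaws, midway between them and not pressed by them. Finish while holding it there, still squeezed wide open, so that I can slip in the specials list; leave the mug, jar and tin alone.

Things in the scene. Friction and masses are not known exactly. Their poses are not given: they have to be found in the camera images.
- stand: Fixed wooden menu stand: foot 130 (x) x 200 (y) x 14 mm high, origin at the centre of its underside, z up. On it a brass post (y = -65 mm) and a stiff white card (y = +65 mm) in the x-z plane, 4 mm thick, x -55 to 55 mm, top at z 120 mm, its foot held by two strips up to z 22 mm. The card's -x edge is free and faces roughly the robot (yaw within 0.35 rad).
- post_foot (a point): Point on the stand foot's top (14 mm above the counter) on the axis of the brass post. The post is upright, 15 mm thick, 46 mm high above this point, with a rounded top.
- card_edge (a point): Point on the card's free upright edge, mid-thickness, 90 mm above the counter (30 mm below the card's top). Axes as stand; the card extends from here along +x.
- ring_wide: Wide brass weight ring lying flat, 60 mm outside, 20 mm bore, 16 mm high, 0.3 kg; origin: centre of its underside; z is its axis. Fully home its underside rests on the stand's foot.
- ring_narrow: Narrow brass weight ring lying flat, 42 mm outside, 20 mm bore, 16 mm high, 0.15 kg; origin: centre of its underside; z is its axis. Fully home its underside rests on the wide ring.
- clip: Steel spring clip on its side, hinge pin upright. Origin: foot of the pin; z along it (34 mm high), +x midway between the jaws. Jaws reach 51 mm to +x, handles 52 mm to -x in a V 53 mm wide. Squeeze along y 33 mm behind the pin: both jaws open, handles end parallel, flat on the pads, 20 mm over all; gape 32 mm at the tips, 21 at 30 mm from the pin. 12 N opens it fully, 30 N holds firm.
- clip_left (a joint): Opening of the left (+y) half of the clip: 0 closed, 0.33 rad fully open; sprung shut.
- clip_right (a joint): Opening of the right (-y) half of the clip: 0 closed, 0.33 rad fully open; always equal to the left.
- mug: White mug, 80 mm wide, 90 mm high; bystander. Origin: centre of its underside.
- jar: Glass jar with a steel lid, 60 mm wide, 72 mm high; bystander. Origin: centre of its underside.
- tin: Plain steel tin, 66 mm wide, 70 mm high; bystander. Origin: centre of its underside.
Things that resemble listed ones, but are neither listed nor needed, are in the scene too. What is shaped like the clip but orange is not meant.

How it is judged:
By the outcome, as a careful person would: the job done as asked, in the order asked, and still so for the second after the job is handed in, while the arm keeps its last pose, push and grip.
It also fails if it takes over 61 s, if anything falls off the work surface, if the arm or the gripper's body presses on something with over 40 N, if the wrist force passes 120 N, or if a joint passes its speed limit or range.

## Working session

There is one attempt and no reset: what is moved stays moved. The work goes in short steps, Python scripts to look and compute and a tool call to move; the robot and the scene stay as the last step left them, time stands still between calls to the robot, and variables do not carry over. Pictures are saved under pics/ and viewed, at most 11 in all, crops included, and the job is handed in when it is done.

Besides the shell and the picture viewer there is one more tool, called as a command line: name --argument value ..., lists and objects as JSON in quotes. arm_command: Moves the arm, as the interface text tells. Its arguments: {"type":"object","properties":{"increments":{"type":"array","items":{"type":"number","minimum":-1,"maximum":1}},"hand":{"type":"number"}},"required":["increments"]}

```bash
ls; mkdir -p pics; cat > h.py <<'E'
import numpy as np, cv2
from station import ctrl
from scipy.spatial.transform import Rotation as R
np.set_printoptions(precision=3,suppress=True)
def grab(n):
    P=ctrl.camera_params(n); im,d=ctrl.get_image(n)
    return im,d,np.array(P['mtx']),np.array(P['view'])
def world(d,K,V):
    v,u=np.mgrid[:d.shape[0],:d.shape[1]]
    c=np.stack([(u-K[0,2])/K[0,0]*d,(v-K[1,2])/K[1,1]*d,d,np.ones_like(d)],-1)
    w=c@np.linalg.inv(V).T
    return w[...,:3]
def ray(u,v,K,V,z):
    I=np.linalg.inv(V); o=I[:3,3]; r=I[:3,:3]@np.linalg.inv(K)@[u,v,1]
    return o+r*(z-o[2])/r[2]
def proj(p,K,V):
    c=V[:3,:3]@np.asarray(p)+V[:3,3]; q=K@c; return q[:2]/q[2]
def save(im,f): cv2.imwrite(f,cv2.cvtColor(im,cv2.COLOR_RGB2BGR))
E
python3 - <<'E'
from h import *
s=ctrl.read_state(); print(s)
for n in ('top','scene'):
    im,d,K,V=grab(n); np.savez(f'{n}0.npz',im=im,d=d,K=K,V=V); save(im,f'pics/{n}0.png'); print(n,K,np.linalg.inv(V))
E
```

```text
pics
{'time_s': 0.0, 'joint_positions': array([-1.056,  0.502, -0.427,  1.551,  0.221,  1.138, -0.21 ]), 'dq': array([-0.001, -0.001, -0.001,  0.   , -0.002, -0.   , -0.002]), 'effort': array([ -0.   , -56.658,  -5.816, -27.911,  -0.069,   0.031,   0.   ]), 'ee_pos': array([161.89 , 629.156, 403.658]), 'ee_rot': array([-0.394, -3.116,  0.003]), 'contact_force': array([ 0.521, -0.211, -0.099]), 'torque': array([ 0.036, -0.055, -0.008]), 'gripper_force': 0.0, 'grip_width': 0.999783732785653}
top [[451.979   0.    284.158]
 [  0.    451.979 206.605]
 [  0.      0.      1.   ]] [[   0.016   -0.994    0.104  450.68 ]
 [  -1.      -0.017   -0.008   31.327]
 [   0.01    -0.104   -0.995 1272.91 ]
 [   0.       0.       0.       1.   ]]
scene [[414.507   0.    268.299]
 [  0.    414.507 212.485]
 [  0.      0.      1.   ]] [[   0.786    0.381   -0.487 1134.566]
 [   0.618   -0.5      0.607 -632.795]
 [  -0.012   -0.778   -0.628  787.518]
 [   0.       0.       0.       1.   ]]
```

View pics/top0.png

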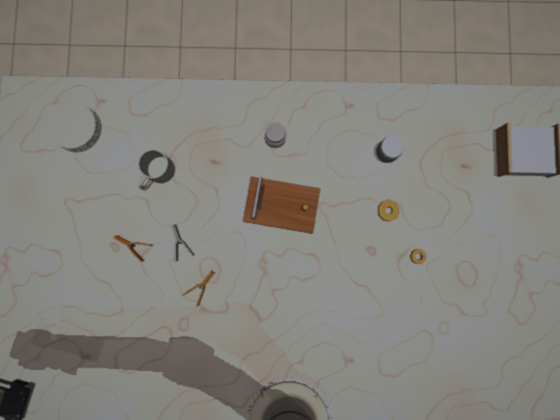

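View pics/scene0.png

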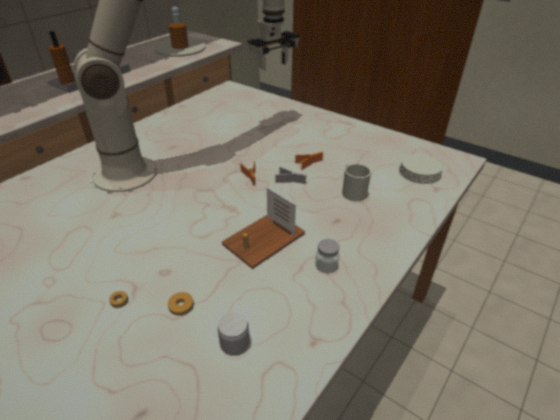

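The top view shows the stand at (282,205), with the card at (257,198) and the post at (305,208). The rings are at (389,210) (wide) and (418,256) (narrow). There are three clip shapes: orange at (132,247), orange at (203,287) and grey at (181,242). The grey one fits, because the orange ones are excluded. I'll confirm that in a crop while measuring.

```bash
python3 - <<'E'
from h import *
z=np.load('top0.npz'); im,d,K,V=[z[k] for k in ('im','d','K','V')]
W=world(d,K,V)
hsv=cv2.cvtColor(im,cv2.COLOR_RGB2HSV)
for n,(x0,y0,x1,y1) in dict(wide=(370,190,410,230),nar=(405,242,435,272)).items():
    m=((hsv[...,1]>110)).astype(np.uint8); q=np.zeros_like(m); q[y0:y1,x0:x1]=m[y0:y1,x0:x1]
    c,_=cv2.findContours(q,cv2.RETR_EXTERNAL,cv2.CHAIN_APPROX_NONE); c=max(c,key=cv2.contourArea)
    (u,v),r=cv2.minEnclosingCircle(c); e=cv2.fitEllipse(c); print(n,u,v,r,e,ray(*e[0],K,V,12), 'depth z',W[y0:y1,x0:x1,2].max())
# stand foot corners
q=np.zeros(im.shape[:2],np.uint8); m=(W[...,2]>8)&(hsv[...,1]>90); q[165:245,235:330]=m[165:245,235:330]
c,_=cv2.findContours(q,cv2.RETR_EXTERNAL,cv2.CHAIN_APPROX_NONE); c=max(c,key=cv2.contourArea)
bw=np.array([ray(*p[0],K,V,14)[:2] for p in c],np.float32); print('stand',cv2.minAreaRect(bw))
# things over height
def blob(x0,y0,x1,y1,zl):
    P=W[y0:y1,x0:x1].reshape(-1,3); P=P[P[:,2]>zl]; return P
P=blob(295,195,318,220,40); print('post',len(P),P.mean(0) if len(P) else 0, P[:,2].max() if len(P) else 0)
P=blob(240,170,275,225,85); print('card',len(P),P.mean(0)); print(cv2.minAreaRect(P[:,:2].astype(np.float32)))
P=blob(168,222,198,266,12); print('clip',len(P),P.min(0),P.max(0))
a=cv2.resize(im[215:315,100:240],None,fx=5.7,fy=5.7,interpolation=cv2.INTER_CUBIC); save(a,'pics/clips.png')
for n,b in dict(mug=(135,145,178,195),jar=(260,118,292,150),tin=(370,132,408,165)).items():
    P=blob(*b,50); print(n,P.mean(0),P[:,2].max())
E
```

```text
wide 388.097412109375 210.17532348632812 10.297675132751465 ((388.2257385253906, 210.02627563476562), (19.503679275512695, 19.635486602783203), 81.51770782470703) [ 577.642 -271.874   12.   ] depth z 1272.9099465194267
nar 418.0 256.0 7.280210018157959 ((417.91156005859375, 256.0071716308594), (12.597963333129883, 14.268417358398438), 101.34603118896484) [ 450.479 -353.561   12.   ] depth z 1272.9099465194267
stand ((588.2005615234375, 29.028404235839844), (196.29942321777344, 127.0414810180664), 81.2310791015625)
post 28 [568.936 -30.917 145.634] 1272.9099465194267
card 114 [591.78   88.852 164.267]
((545.7599487304688, 78.84407043457031), (207.72357177734375, 45.20479202270508), 14.276764869689941)
clip 211 [429.194  31.327  12.028] [ 527.787  329.542 1272.91 ]
mug [675.265 370.437  96.877] 1272.9099465194267
jar [771.466  48.19   97.603] 1272.9099465194267
tin [ 741.489 -266.021   78.465] 1272.9099465194267
```

View pics/clips.png

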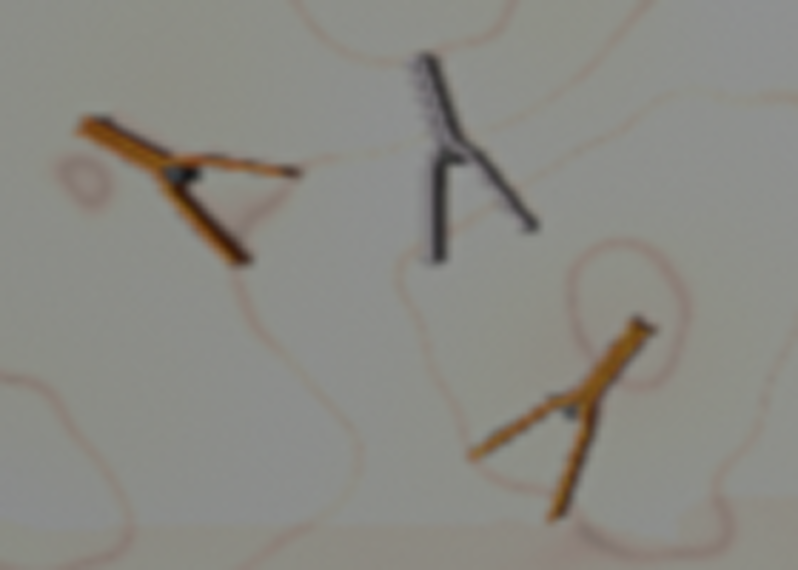

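The crop shows the grey steel clip: jaw tip at crop (428,55), hinge at (455,150), handle ends at (437,262) and (535,228). It is the one meant. First I move to above the wide ring.

```bash
cat >> h.py <<'E'
def inc(pos,yaw=None,s=None):
    """pos: desired TCP; yaw: world angle of tool y (deg), tool z down. prints increments from measured pose"""
    s=s or ctrl.read_state(); R0=R.from_rotvec(s['ee_rot'])
    t=R0.inv().apply(np.array(pos)-s['ee_pos'])/400
    r=np.zeros(3)
    if yaw is not None:
        a=np.radians(yaw); y=np.array([np.cos(a),np.sin(a),0]); z=np.array([0,0,-1.]); x=np.cross(y,z)
        r=(R0.inv()*R.from_matrix(np.stack([x,y,z],1))).as_rotvec()/np.pi
    print('INC',np.round(np.r_[t,r],4).tolist())
E
python3 - <<'E'
from h import *
z=np.load('top0.npz'); K,V=z['K'],z['V']
f=lambda u,v:ray(u/5.7+100,v/5.7+215,K,V,34)
h,t,a,b=f(455,150),f(428,55),f(437,262),f(535,228); print('hinge',h,'tip',t,'hand',a,b)
m=(a+b)/2; print(np.degrees(np.arctan2(*(t-m)[[1,0]])))
inc([480,300,400]); inc([577,-272,330],80)
E
```

```text
hinge [480.225 303.903  34.   ] tip [525.513 318.638  34.   ] hand [426.896 310.357  34.   ] [443.719 264.352  34.   ]
19.126818722652416
INC [-0.9751, -0.5989, 0.0105, 0.0, 0.0, 0.0]
INC [-1.5663, -1.9231, 0.1878, -0.0006, -0.0, -0.0246]
```

arm_command --increments '[-0.975,-0.6,0.01,0,0,0,-0.975,-0.6,0.01,0,0,0,-0.975,-0.6,0.01,0,0,0,-0.975,-0.6,0.01,0,0,0,-0.975,-0.6,0.01,0,0,0,-0.975,-0.6,0.01,0,0,0,-0.975,-0.6,0.01,0,0,0,-0.975,-0.6,0.01,0,0,0,-0.975,-0.6,0.01,0,0,0]'

```text
time_s: 1.23
ee_pos: [481.1, 297.9, 400.2]
ee_rot: [-0.401, -3.115, 0.002]
contact_force: [-0.3, 0.2, -0.1]
grip_width: 0.996
gripper_force: 0.0
```

```bash
python3 - <<'E'
from h import *
s=ctrl.read_state();print(s['joint_positions'],s['ee_pos'],s['ee_rot'],s['time_s'])
inc([500,-80,350],80); inc([577,-272,330],80)
E
```

```text
[-0.369  0.338 -0.288  1.775  0.11   1.045  0.618] [481.079 297.905 400.159] [-0.401 -3.115  0.002] 1.225
INC [-0.2853, -0.9018, 0.1263, -0.0003, -0.0001, -0.026]
INC [-0.5932, -1.3173, 0.1767, -0.0003, -0.0001, -0.026]
```

arm_command --increments '[-0.285,-0.9,0.126,0,0,-0.026,-0.285,-0.9,0.126,0,0,-0.026,-0.285,-0.9,0.126,0,0,-0.026,-0.285,-0.9,0.126,0,0,-0.026,-0.285,-0.9,0.126,0,0,-0.026,-0.285,-0.9,0.126,0,0,-0.026,-0.285,-0.9,0.126,0,0,-0.026,-0.285,-0.9,0.126,0,0,-0.026]'

```text
time_s: 2.22
ee_pos: [500.5, -75.5, 350.1]
ee_rot: [-0.265, -3.13, -0.002]
contact_force: [-0.0, 0.1, 0.5]
grip_width: 1.001
gripper_force: 0.0
```

```bash
python3 - <<'E'
from h import *
s=ctrl.read_state();print(s['joint_positions'],s['ee_pos'],s['ee_rot'],s['time_s'])
inc([577,-272,330],80)
E
```

```text
[ 0.193  0.284 -0.112  1.969  0.039  0.892  1.463] [500.519 -75.512 350.085] [-0.265 -3.13  -0.002] 2.225
INC [-0.2711, -0.4522, 0.0495, 0.0003, -0.0002, 0.0018]
```

arm_command --increments '[-0.27,-0.45,0.05,0,0,0,-0.27,-0.45,0.05,0,0,0,-0.27,-0.45,0.05,0,0,0,-0.27,-0.45,0.05,0,0,0,-0.27,-0.45,0.05,0,0,0]'

```text
time_s: 2.85
ee_pos: [577.6, -271.7, 329.7]
ee_rot: [-0.265, -3.13, -0.002]
contact_force: [-0.5, 1.4, -0.3]
grip_width: 0.999
gripper_force: 0.0
```

```bash
cat >> h.py <<'E'
def ring(im,K,V,ztop,guess,zs=(0,)):
    """brass ring outer/bore ellipse centre by colour, on plane ztop"""
    hsv=cv2.cvtColor(im,cv2.COLOR_RGB2HSV); m=((hsv[...,1]>110)&(hsv[...,2]>60)).astype(np.uint8)
    g=proj([*guess,ztop],K,V)
    c,h=cv2.findContours(m,cv2.RETR_CCOMP,cv2.CHAIN_APPROX_NONE)
    for i,k in enumerate(c):
        if len(k)<25: continue
        e=cv2.fitEllipse(k)
        if np.hypot(*(np.array(e[0])-g))<70: print('hole' if h[0][i][3]>=0 else 'outer',np.array(e[0]),np.array(e[1]),ray(*e[0],K,V,ztop))
E
python3 - <<'E'
from h import *
s=ctrl.read_state();print(s['joint_positions'],s['ee_pos'],s['ee_rot'],s['time_s'])
im,d,K,V=grab('wrist'); save(im,'pics/w1.png'); print(K,np.linalg.inv(V))
ring(im,K,V,16,(577,-272)); print(proj([577,-272,16],K,V))
g=s['ee_pos']+R.from_rotvec(s['ee_rot']).apply([0,0,159]); print(g)
E
```

```text
[ 0.424  0.522 -0.035  1.658  0.02   0.963  1.783] [ 577.642 -271.676  329.73 ] [-0.265 -3.13  -0.002] 2.85
[[323.269   0.    276.049]
 [  0.    323.269 214.494]
 [  0.      0.      1.   ]] [[   0.167    0.942    0.291  498.511]
 [   0.986   -0.16    -0.048 -257.406]
 [   0.001    0.295   -0.955  310.898]
 [   0.       0.       0.       1.   ]]
outer [275.323 201.47 ] [61.139 61.631] [ 575.612 -270.776   16.   ]
hole [275.351 201.501] [18.197 21.932] [ 575.646 -270.755   16.   ]
[274.292 203.081]
[ 577.632 -271.51   170.73 ]
```

View pics/w1.png

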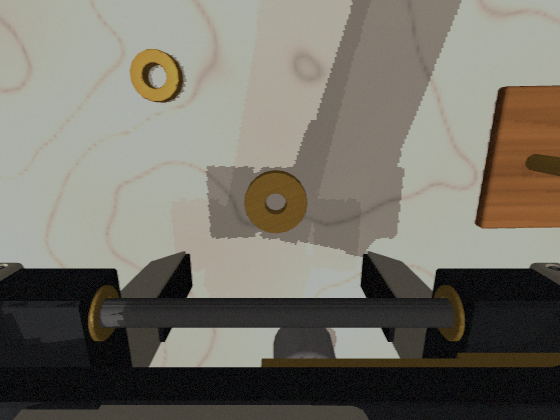

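The wrist view shows the wide ring at (275,201) and the narrow one at (156,75). The post is at about (545,163). I go down over the wide ring and grip it.

```bash
python3 - <<'E'
from h import *
inc([575.8,-270.9,182],80)
E
```

```text
INC [0.0036, -0.0036, 0.3697, 0.0007, -0.0002, 0.0023]
```

arm_command --increments '[0.0036,-0.0036,0.15,0,0,0,0.0036,-0.0036,0.28,0,0,0,0.0036,-0.0036,0.34,0,0,0,0.0036,-0.0036,0.369,0,0,0,0.0036,-0.0036,0.369,0,0,0]'

```text
time_s: 3.52
ee_pos: [575.4, -271.9, 182.8]
ee_rot: [-0.263, -3.13, -0.002]
contact_force: [0.7, 0.4, 0.0]
grip_width: 1.0
gripper_force: 0.0
```

arm_command --increments '[0,0,0,0,0,0,0,0,0,0,0,0,0,0,0,0,0,0,0,0,0,0,0,0,0,0,0,0,0,0,0,0,0,0,0,0]' --hand 0.45

```text
time_s: 4.28
ee_pos: [575.4, -273.4, 183.4]
ee_rot: [0.266, 3.129, 0.001]
contact_force: [-0.7, 4.4, 5.6]
grip_width: 0.634
gripper_force: 29.9
```

```bash
python3 - <<'E'
from h import *
inc([575.4,-271.5,265],80); inc([578.5,-35.2,265],80)
E
```

```text
INC [0.0006, 0.0048, -0.204, 0.0003, 0.0003, 0.0016]
INC [0.0927, 0.5884, -0.2036, 0.0003, 0.0003, 0.0016]
```

arm_command --increments '[0,0,-0.1,0,0,0,0,0,-0.204,0,0,0,0.02,0.1,-0.204,0,0,0,0.093,0.588,-0.204,0,0,0,0.093,0.588,-0.204,0,0,0,0.093,0.588,-0.204,0,0,0,0.093,0.588,-0.204,0,0,0,0.093,0.588,-0.204,0,0,0,0.093,0.588,-0.204,0,0,0]'

```text
time_s: 5.4
ee_pos: [577.7, -38.5, 263.9]
ee_rot: [-0.272, -3.129, 0.003]
contact_force: [0.0, -0.5, -3.8]
grip_width: 0.631
gripper_force: 29.9
```

```bash
python3 - <<'E'
from h import *
s=ctrl.read_state();print(s['ee_pos'],s['ee_rot'],s['time_s'],s['grip_width'])
im,d,K,V=grab('wrist'); save(im,'pics/w2.png'); 
print(s['ee_pos'][2]-183.4+16); ring(im,K,V,s['ee_pos'][2]-183.4+16,s['ee_pos'][:2]); print(proj([578.5,-35.2,60],K,V),proj([578.5,-35.2,14],K,V))
E
```

```text
[577.742 -38.461 263.871] [-0.272 -3.129  0.003] 5.4 0.6307091780436193
96.4708907834951
outer [275.777 328.5  ] [ 2.076 26.711] [607.197 -43.183  96.471]
[280.647 250.694] [279.906 226.261]
```

View pics/w2.png

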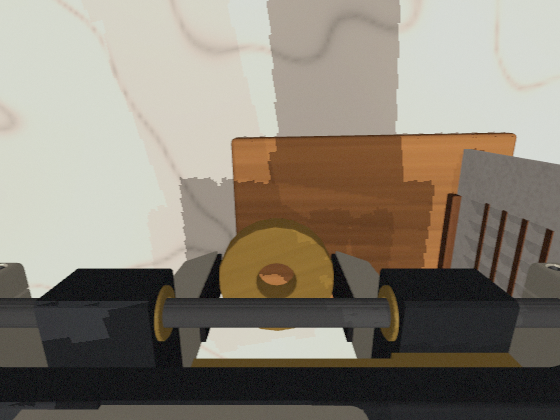

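The ring is held with its bore at about (277,280), and it hides the post. I shift 60 mm outward so the post shows.

arm_command --increments '[-0.15,0,0,0,0,0,-0.15,0,0,0,0,0,-0.15,0,0,0,0,0]'

```text
time_s: 5.82
ee_pos: [636.8, -47.9, 263.6]
ee_rot: [-0.271, -3.128, 0.001]
contact_force: [-1.1, -0.1, -3.3]
grip_width: 0.63
gripper_force: 29.9
```

```bash
python3 - <<'E'
from h import *
s=ctrl.read_state();print(s['ee_pos'],s['ee_rot'],s['time_s'],s['grip_width'])
im,d,K,V=grab('wrist'); np.savez('w3.npz',im=im,d=d,K=K,V=V)
print(proj([578.5,-35.2,60],K,V),proj([578.5,-35.2,14],K,V),np.linalg.inv(V)[:3,3])
hsv=cv2.cvtColor(im,cv2.COLOR_RGB2HSV)
print('ring', hsv[265,235],hsv[240,280],'bore',hsv[282,270:290:4].tolist())
a=im[90:330,190:400]; save(cv2.resize(a,None,fx=2.5,fy=2.5,interpolation=cv2.INTER_CUBIC),'pics/w3.png')
E
```

```text
[636.784 -47.942 263.637] [-0.271 -3.128  0.001] 5.825 0.6301361928631692
[279.39  153.498] [278.769 146.038] [557.69  -33.428 244.905]
ring [ 19 161 146] [ 19 165 144] bore [[24, 18, 216], [26, 18, 215], [24, 18, 215], [24, 19, 214], [22, 53, 159]]
```

View pics/w3.png

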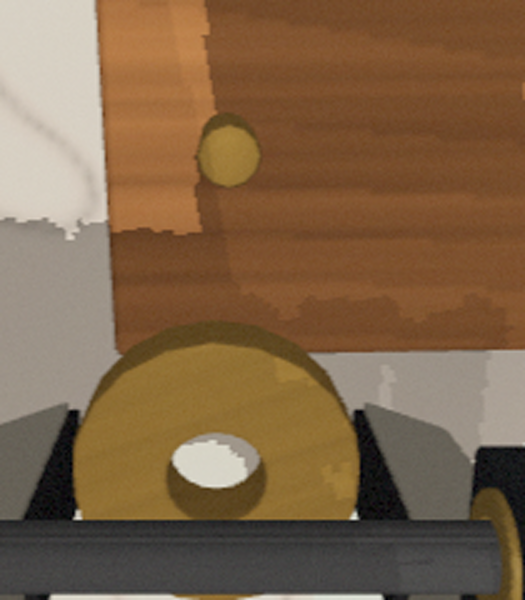

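The crop shows the post top at (229,155), which is full-frame (281.6,152). The bore rim centre is at (216,476.5), full-frame (276.4,280.6).

```bash
python3 - <<'E'
from h import *
z=np.load('w3.npz'); K,V=z['K'],z['V']
s=ctrl.read_state(); zt=s['ee_pos'][2]-183.4+16
post=ray(281.6,152,K,V,57); print('post',post)
b=ray(276.4,280.6,K,V,zt); print('bore',b, [ray(190+x/2.5,280.6,K,V,zt)[:2] for x in(166,266,73,360)])
print('grasp',s['ee_pos']+R.from_rotvec(s['ee_rot']).apply([0,0,159]))
d=post-b; t=s['ee_pos']+[d[0],d[1],0]; print(t)
inc(t)
inc([t[0],t[1],200])
E
```

```text
post [578.216 -33.836  57.   ]
bore [637.726 -47.202  96.338] [array([635.972, -57.314]), array([639.479, -37.09 ]), array([632.711, -76.124]), array([642.774, -18.082])]
grasp [636.061 -47.474 104.738]
[576.838 -34.059 263.738]
INC [0.1523, 0.0074, 0.0003, 0.0, 0.0, 0.0]
INC [0.152, 0.0075, 0.1596, 0.0, 0.0, 0.0]
```

arm_command --increments '[0.1523,0.0074,0,0,0,0,0.1523,0.0074,0,0,0,0,0.1523,0.0074,0,0,0,0,0.1523,0.0074,0.02,0,0,0]'

```text
time_s: 6.38
ee_pos: [579.1, -33.2, 257.6]
ee_rot: [0.267, 3.126, 0.0]
contact_force: [-0.0, 0.2, -3.1]
grip_width: 0.63
gripper_force: 29.9
```

```bash
python3 - <<'E'
from h import *
inc([576.8,-34.1,235],79.5);inc([576.8,-34.1,199],79.5)
E
```

```text
INC [0.0055, -0.0032, 0.0564, 0.0002, 0.0013, 0.004]
INC [0.0058, -0.0033, 0.1464, 0.0002, 0.0013, 0.004]
```

arm_command --increments '[0,0,0,0,0,0,0,0,0,0,0,0]'

```text
time_s: 6.62
ee_pos: [578.0, -32.9, 256.1]
ee_rot: [-0.267, -3.13, -0.0]
contact_force: [0.1, -0.4, -2.9]
grip_width: 0.634
gripper_force: 29.9
```

```bash
python3 - <<'E'
from h import *
for i in range(4):
    s=ctrl.read_state(); print(s['ee_pos'],s['dq'][:2]); inc([576.8,-34.1,199],79.5); ctrl.get_image('top')
E
```

```text
[577.967 -32.92  256.106] [ 0.001 -0.004]
INC [0.0024, -0.0034, 0.1428, -0.0, -0.0, 0.0041]
[577.916 -32.9   256.164] [-0.001 -0.003]
INC [0.0022, -0.0034, 0.1429, 0.0, -0.0, 0.0041]
[577.889 -32.844 256.256] [ 0.001 -0.005]
INC [0.0022, -0.0036, 0.1431, 0.0, 0.0, 0.0042]
[577.836 -32.864 256.308] [-0.001 -0.004]
INC [0.002, -0.0035, 0.1433, 0.0, 0.0, 0.0042]
```

arm_command --increments '[0.002,-0.0035,0,0,0,0.004,0.002,-0.0035,0.02,0,0,0.004,0.002,-0.0035,0.04,0,0,0.004,0.002,-0.0035,0.055,0,0,0.004,0.002,-0.0035,0.055,0,0,0.004]'

```text
time_s: 7.45
ee_pos: [576.2, -34.0, 233.4]
ee_rot: [-0.286, -3.127, 0.0]
contact_force: [-0.7, -0.1, -3.6]
grip_width: 0.633
gripper_force: 29.9
```

arm_command --increments '[0,0,0.025,0,0,0,0,0,0.05,0,0,0,0,0,0.075,0,0,0,0,0,0.086,0,0,0,0,0,0.086,0,0,0]'

```text
time_s: 8.07
ee_pos: [576.4, -34.0, 199.3]
ee_rot: [-0.286, -3.127, 0.0]
contact_force: [-0.3, 0.0, -3.2]
grip_width: 0.633
gripper_force: 29.9
```

arm_command --increments '[0,0,0,0,0,0,0,0,0,0,0,0,0,0,0,0,0,0,0,0,0,0,0,0]' --hand 1.0

```text
time_s: 8.57
ee_pos: [576.7, -34.0, 200.2]
ee_rot: [0.286, 3.128, 0.0]
contact_force: [0.3, 0.3, -0.1]
grip_width: 0.986
gripper_force: 0.0
```

```bash
python3 - <<'E'
from h import *
s=ctrl.read_state(); 
inc([s['ee_pos'][0],s['ee_pos'][1],300],80); inc([450.5,-353,300],80); inc([450.5,-353,330],60)
print(s['joint_positions'])
z=np.load('top0.npz')
E
```

```text
INC [-0.0002, 0.0, -0.2494, 0.0, 0.0002, -0.0026]
INC [0.1654, -0.8414, -0.2496, 0.0, 0.0002, -0.0026]
INC [0.1653, -0.8414, -0.3246, 0.0001, 0.0002, 0.1085]
[ 0.055  0.614 -0.054  1.874  0.051  0.654  1.358]
```

arm_command --increments '[0,0,-0.125,0,0,0,0,0,-0.25,0,0,0,0.165,-0.84,-0.25,0,0,0,0.165,-0.84,-0.25,0,0,0,0.165,-0.84,-0.25,0,0,0,0.165,-0.84,-0.25,0,0,0,0.165,-0.84,-0.25,0,0,0,0.165,-0.84,-0.25,0,0,0,0.165,-0.84,-0.25,0,0,0,0.165,-0.84,-0.25,0,0,0,0.165,-0.84,-0.25,0,0,0]'

```text
time_s: 9.95
ee_pos: [451.7, -350.7, 299.9]
ee_rot: [0.282, 3.129, 0.001]
contact_force: [-0.5, -0.2, -0.4]
grip_width: 1.001
gripper_force: 0.0
```

```bash
python3 - <<'E'
from h import *
s=ctrl.read_state();print(s['ee_pos'],s['time_s'],s['joint_positions'])
im,d,K,V=grab('wrist'); ring(im,K,V,16,(450.5,-353)); save(im,'w4.png')
im,d,K,V=grab('top'); save(im[160:260,230:330],'t4.png')
inc([450.5,-353,182],80)
E
```

```text
[ 451.654 -350.749  299.87 ] 9.95 [ 0.599  0.454  0.019  1.851 -0.013  0.837  2.015]
outer [271.773 209.5  ] [46.597 48.173] [ 448.343 -352.66    16.   ]
hole [271.538 209.196] [19.027 24.135] [ 448.041 -352.809   16.   ]
INC [0.0017, -0.0053, 0.2948, 0.0002, 0.0001, -0.0018]
```

arm_command --increments '[0.0066,-0.0055,0.13,0,0,0,0.0066,-0.0055,0.22,0,0,0,0.0066,-0.0055,0.27,0,0,0,0.0066,-0.0055,0.294,0,0,0,0.0066,-0.0055,0.294,0,0,0]'

```text
time_s: 10.68
ee_pos: [448.0, -354.1, 182.4]
ee_rot: [0.286, 3.128, -0.0]
contact_force: [-0.4, 0.4, 1.0]
grip_width: 1.003
gripper_force: 0.0
```

arm_command --increments '[0,0,0,0,0,0,0,0,0,0,0,0,0,0,0,0,0,0,0,0,0,0,0,0,0,0,0,0,0,0,0,0,0,0,0,0,0,0,0,0,0,0]' --hand 0.25

```text
time_s: 11.55
ee_pos: [447.7, -354.1, 182.3]
ee_rot: [-0.287, -3.128, -0.0]
contact_force: [-1.2, 0.8, 1.6]
grip_width: 0.449
gripper_force: 30.0
```

```bash
python3 - <<'E'
from h import *
s=ctrl.read_state();print(s['ee_pos'])
inc([s['ee_pos'][0],s['ee_pos'][1],272],80);inc([637,-47,275],80)
E
```

```text
[ 447.658 -354.127  182.339]
INC [0.0, 0.0, -0.2242, 0.0, -0.0, -0.0026]
INC [-0.326, 0.8411, -0.2316, 0.0, -0.0, -0.0026]
```

arm_command --increments '[0,0,-0.12,0,0,0,0,0,-0.23,0,0,0,-0.326,0.841,-0.23,0,0,0,-0.326,0.841,-0.23,0,0,0,-0.326,0.841,-0.23,0,0,0,-0.326,0.841,-0.23,0,0,0,-0.326,0.841,-0.23,0,0,0,-0.326,0.841,-0.23,0,0,0,-0.326,0.841,-0.23,0,0,0,-0.326,0.841,-0.23,0,0,0,-0.326,0.841,-0.23,0,0,0,-0.326,0.841,-0.23,0,0,0]'

```text
time_s: 13.05
ee_pos: [636.5, -48.8, 274.3]
ee_rot: [-0.29, -3.128, 0.001]
contact_force: [-0.1, 0.1, -1.8]
grip_width: 0.45
gripper_force: 30.0
```

```bash
python3 - <<'E'
from h import *
s=ctrl.read_state();print(s['ee_pos'],s['ee_rot'],s['time_s'],s['grip_width'])
im,d,K,V=grab('wrist'); np.savez('w5.npz',im=im,d=d,K=K,V=V,p=s['ee_pos'])
print(proj([578,-34,58],K,V),proj([637,-47,105],K,V))
a=im[90:330,190:400]; save(cv2.resize(a,None,fx=2.5,fy=2.5,interpolation=cv2.INTER_CUBIC),'pics/w5.png')
E
```

```text
[636.493 -48.788 274.286] [-0.29  -3.128  0.001] 13.05 0.4504981326699972
[281.205 149.757] [278.206 277.38 ]
```

View pics/w5.png

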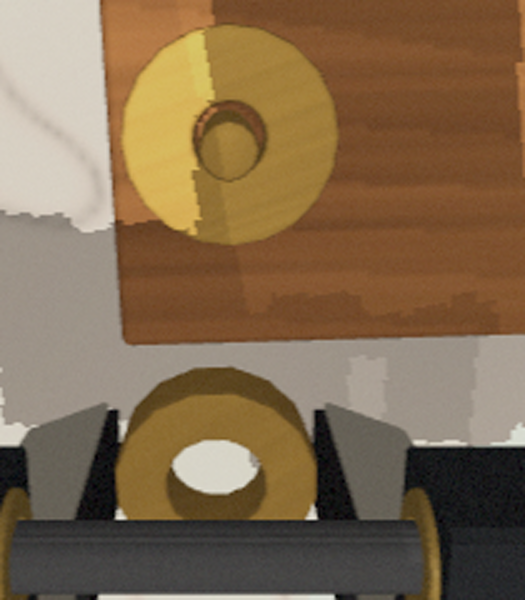

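The wide ring is home on the post. The post top is at crop (229.5,150.5), full-frame (281.8,150.2). The narrow ring's bore rim is at (216,480), full-frame (276.4,282).

```bash
python3 - <<'E'
from h import *
z=np.load('w5.npz'); K,V,p=z['K'],z['V'],z['p']
zt=p[2]-182.3+16
post=ray(281.8,150.2,K,V,57); b=ray(276.4,282,K,V,zt); print(post,b,[ray(190+x/2.5,282,K,V,zt)[:2] for x in(166,266)])
d=post-b; t=p+[d[0],d[1],0]; print(t); inc(t)
E
```

```text
[578.429 -33.697  57.   ] [637.837 -48.11  107.986] [array([635.969, -58.145]), array([639.705, -38.076])]
[577.085 -34.374 274.286]
INC [0.1528, 0.0073, 0.0002, 0.0, 0.0, 0.0]
```

arm_command --increments '[0.1528,0.0073,0,0,0,0,0.1528,0.0073,0,0,0,0,0.1528,0.0073,0.03,0,0,0,0.1528,0.0073,0.03,0,0,0,0.1528,0.0073,0.03,0,0,0,0.1528,0.0073,0.03,0,0,0]'

```text
time_s: 13.85
ee_pos: [578.0, -33.2, 262.4]
ee_rot: [0.287, 3.128, 0.0]
contact_force: [-0.1, 0.8, -1.3]
grip_width: 0.449
gripper_force: 30.0
```

```bash
python3 - <<'E'
from h import *
s=ctrl.read_state();print(s['ee_pos'],s['time_s'])
inc([577,-34.2,234]);inc([577,-34.2,213.5])
E
```

```text
[578.02  -33.219 262.428] 13.85
INC [0.0021, -0.0029, 0.0711, 0.0, 0.0, 0.0]
INC [0.0021, -0.0029, 0.1223, 0.0, 0.0, 0.0]
```

arm_command --increments '[0.002,-0.003,0,0,0,0,0.002,-0.003,0.025,0,0,0,0.002,-0.003,0.05,0,0,0,0.002,-0.003,0.07,0,0,0,0.002,-0.003,0.07,0,0,0]'

```text
time_s: 14.48
ee_pos: [575.8, -34.1, 233.1]
ee_rot: [-0.286, -3.126, 0.0]
contact_force: [0.2, 0.5, -2.2]
grip_width: 0.449
gripper_force: 30.0
```

arm_command --increments '[0,0,0.02,0,0,0,0,0,0.04,0,0,0,0,0,0.051,0,0,0,0,0,0.051,0,0,0,0,0,0.051,0,0,0]'

```text
time_s: 15.1
ee_pos: [576.5, -34.1, 214.0]
ee_rot: [0.286, 3.128, 0.0]
contact_force: [-0.2, -0.2, -2.5]
grip_width: 0.451
gripper_force: 30.0
```

arm_command --increments '[0,0,0,0,0,0,0,0,0,0,0,0,0,0,0,0,0,0,0,0,0,0,0,0,0,0,0,0,0,0]' --hand 1.0

```text
time_s: 15.72
ee_pos: [576.4, -34.1, 213.9]
ee_rot: [0.287, 3.128, 0.0]
contact_force: [-0.3, -0.7, 0.3]
grip_width: 0.942
gripper_force: 0.0
```

```bash
python3 - <<'E'
from h import *
s=ctrl.read_state();print(s['ee_pos'],s['time_s'])
inc([s['ee_pos'][0],s['ee_pos'][1],350]);inc([449,293,350],109)
E
```

```text
[576.428 -34.116 213.937] 15.725
INC [-0.0, 0.0, -0.3402, 0.0, 0.0, 0.0]
INC [0.4618, 0.7463, -0.3401, 0.0, 0.0, -0.1637]
```

arm_command --increments '[0,0,-0.15,0,0,0,0,0,-0.3,0,0,0,0.02,0.03,-0.34,0,0,-0.01,0.462,0.746,-0.34,0,0,-0.164,0.462,0.746,-0.34,0,0,-0.164,0.462,0.746,-0.34,0,0,-0.164,0.462,0.746,-0.34,0,0,-0.164,0.462,0.746,-0.34,0,0,-0.164,0.462,0.746,-0.34,0,0,-0.164,0.462,0.746,-0.34,0,0,-0.164,0.462,0.746,-0.34,0,0,-0.164]'

```text
time_s: 17.1
ee_pos: [449.1, 291.7, 349.3]
ee_rot: [0.519, -3.098, 0.002]
contact_force: [0.9, -0.2, 0.0]
grip_width: 1.004
gripper_force: 0.0
```

```bash
python3 - <<'E'
from h import *
s=ctrl.read_state();print(s['ee_pos'],s['time_s'],s['joint_positions'])
im,d,K,V=grab('wrist'); np.savez('w6.npz',im=im,d=d,K=K,V=V,p=s['ee_pos'])
im2,d2,K2,V2=grab('scene'); b=cv2.resize(im2[180:280,200:340],(420,300),interpolation=cv2.INTER_CUBIC)
big=np.zeros((420,800,3),np.uint8); big[:420,:380]=im[:,90:470]; big[:300,380:]=b
save(big,'pics/w6.png')
for p in ([480,304,34],[525,319,34],[435,287,34]): print(proj(p,K,V))
E
```

```text
[449.149 291.662 349.349] 17.1 [-0.396  0.345 -0.279  1.895  0.118  0.918  1.172]
[277.053 235.792]
[276.503 279.202]
[275.635 187.694]
```

View pics/w6.png

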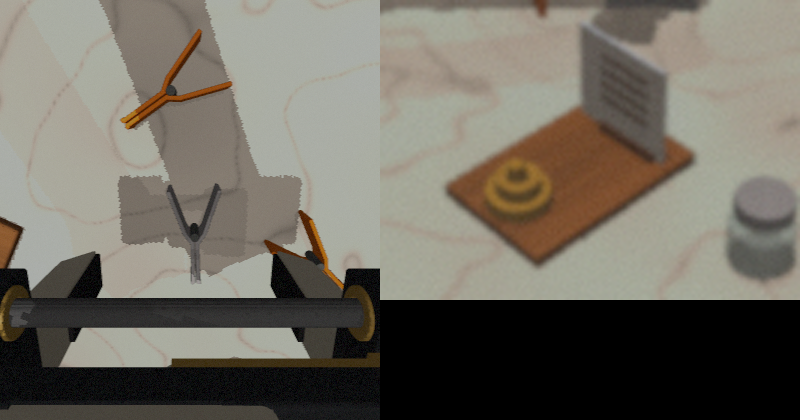

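Both rings sit home on the post. The grey clip has its pin at (285,231), jaw tip at (286,281), and handle ends at (260,187) and (308,187).

```bash
python3 - <<'E'
from h import *
z=np.load('w6.npz'); im,d,K,V,p=[z[k] for k in('im','d','K','V','p')]
hsv=cv2.cvtColor(im,cv2.COLOR_RGB2HSV)
m=np.zeros(im.shape[:2],np.uint8); r=slice(178,292); c=slice(250,322)
m[r,c]=((im[r,c].max(-1)<115)&(hsv[r,c,1]<60)).astype(np.uint8)
# rows: left/right extents at handle & jaws with depth check
W=world(d,K,V); H=(W[...,2]>22)&(W[...,2]<60); q=np.zeros_like(H); q[r,c]=H[r,c]; q&=~(hsv[...,1]>110)
for v in range(182,290,8):
    u=np.where(q[v])[0]; 
    if len(u): print(v,u.min(),u.max(),W[v,u,2].mean().round(1), (ray(u.min(),v,K,V,34)+ray(u.max(),v,K,V,34))[:2]/2)
P=W[q]; T=P[(P[:,2]>30)]; print(len(T))
pin=ray(285,231,K,V,34); tip=ray(286,281,K,V,34); hm=ray(284,187,K,V,34); print(pin,tip,hm,ray(260,187,K,V,34)-ray(308,187,K,V,34))
a=np.degrees(np.arctan2(*(tip-hm)[[1,0]])); print('ang',a)
g=pin-33*np.array([np.cos(np.radians(a)),np.sin(np.radians(a)),0]); print(g); inc([g[0],g[1],182],90+a); print(p)
E
```

```text
190 257 311 30.1 [434.522 295.133]
198 259 309 33.3 [441.81  297.711]
206 262 306 33.2 [449.209 300.328]
214 265 303 33.7 [456.72  302.985]
222 268 300 32.5 [464.347 305.683]
230 272 297 29.9 [471.932 308.882]
238 276 293 35.2 [479.796 311.668]
246 281 289 35.0 [487.622 314.965]
254 281 289 34.9 [495.735 317.842]
262 281 289 35.5 [503.978 320.766]
270 282 289 35.2 [512.187 324.215]
278 281 290 33.8 [520.697 327.238]
948
[472.749 309.69   34.   ] [523.756 328.869  34.   ] [431.816 294.179  34.   ] [ 14.676 -42.432   0.   ]
ang 20.67171226506719
[441.873 298.04   34.   ]
INC [0.0126, 0.023, 0.419, -0.0003, -0.0002, -0.0098]
[449.149 291.662 349.349]
```

arm_command --increments '[0.0066,0.0236,0.05,0,0,-0.01,0.0066,0.0236,0.2,0,0,-0.01,0.0066,0.0236,0.3,0,0,-0.01,0.0066,0.0236,0.37,0,0,-0.01,0.0066,0.0236,0.4,0,0,-0.01,0.0066,0.0236,0.417,0,0,-0.01,0.0066,0.0236,0.417,0,0,-0.01]' --hand 0.85

```text
time_s: 18.08
ee_pos: [443.8, 300.8, 183.6]
ee_rot: [-0.568, 3.089, 0.0]
contact_force: [0.4, -0.2, 0.1]
grip_width: 0.855
gripper_force: 0.0
```

arm_command --increments '[0,0,0,0,0,0,0,0,0,0,0,0,0,0,0,0,0,0,0,0,0,0,0,0,0,0,0,0,0,0,0,0,0,0,0,0,0,0,0,0,0,0,0,0,0,0,0,0,0,0,0,0,0,0]' --hand 0.05

```text
time_s: 19.2
ee_pos: [443.7, 300.9, 183.6]
ee_rot: [-0.568, 3.089, -0.0]
contact_force: [-0.3, -0.8, 6.2]
grip_width: 0.215
gripper_force: 28.9
```

```bash
python3 - <<'E'
from h import *
s=ctrl.read_state();print(s['ee_pos'],s['time_s'],s['grip_width'],s['contact_force'])
p=s['ee_pos']; inc([p[0],p[1],330])
# stand geometry via top cam: edge of the card
print('ang tool y',np.degrees(np.arctan2(*R.from_rotvec(s['ee_rot']).as_matrix()[[1,0],1])))
E
```

```text
[443.678 300.923 183.593] 19.2 0.21474050563616268 [-0.312 -0.788  6.242]
INC [-0.0003, -0.0001, -0.366, 0.0, 0.0, 0.0]
ang tool y 110.83690784352652
```

The opening is 19.8 mm, so the clip is fully squeezed. I lift it and go to a standoff short of the card edge.

```bash
python3 - <<'E'
from h import *
inc([432,118.8,330],81.2)
E
```

```text
INC [0.189, -0.4152, -0.3661, 0.0, 0.0003, 0.1646]
```

arm_command --increments '[0,0,-0.08,0,0,0,0,0,-0.2,0,0,0,0,0,-0.32,0,0,0,0,0,-0.366,0,0,0,0,0,-0.366,0,0,0]'

```text
time_s: 19.82
ee_pos: [443.8, 301.2, 330.9]
ee_rot: [-0.568, 3.087, 0.002]
contact_force: [-0.9, -0.6, -0.5]
grip_width: 0.209
gripper_force: 29.9
```

```bash
python3 - <<'E'
from h import *
inc([432,118.8,330],81.2); s=ctrl.read_state(); print(s['grip_width'])
E
```

```text
INC [0.1899, -0.4158, 0.0013, 0.0005, 0.001, 0.1647]
0.208793858601316
```

arm_command --increments '[0.19,-0.416,0,0,0,0.165,0.19,-0.416,0,0,0,0.165,0.19,-0.416,0,0,0,0.165,0.19,-0.416,0,0,0,0.165,0.19,-0.416,0,0,0,0.165,0.19,-0.416,0,0,0,0.165,0.19,-0.416,0,0,0,0.165]'

```text
time_s: 20.7
ee_pos: [431.5, 119.6, 329.2]
ee_rot: [-0.238, -3.132, -0.0]
contact_force: [0.3, 0.4, 0.1]
grip_width: 0.205
gripper_force: 29.9
```

```bash
python3 - <<'E'
from h import *
s=ctrl.read_state();print(s['ee_pos'],s['time_s'],s['joint_positions'],s['grip_width'])
im,d,K,V=grab('wrist'); np.savez('w7.npz',im=im,d=d,K=K,V=V,p=s['ee_pos'],r=s['ee_rot'])
it,dt,Kt,Vt=grab('top'); np.savez('t7.npz',im=it,d=dt,K=Kt,V=Vt)
save(im,'pics/w7.png'); print(proj([543.7,101.6,120],K,V),proj([543.7,101.6,22],K,V),proj([484,110,160],K,V))
W=world(d,K,V); m=(W[...,2]>80)&(W[...,2]<125)&(W[...,0]>500)&(d>0); P=W[m]; print(len(P),P.min(0),P.max(0)) if m.any() else 0
E
```

```text
[431.482 119.599 329.21 ] 20.7 [-0.205  0.218 -0.139  2.117  0.041  0.809  1.05 ] 0.20527833977611373
[273.541 389.276] [274.197 312.023] [271.635 361.86 ]
```

View pics/w7.png

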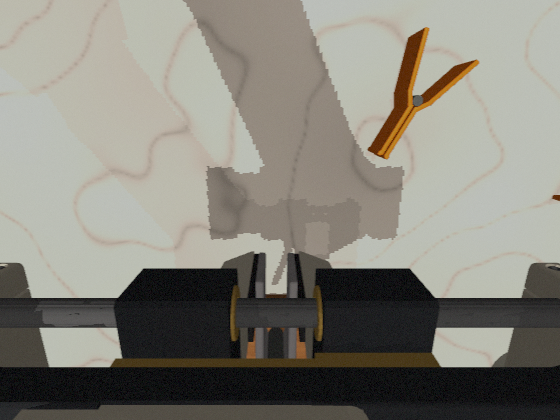

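The clip is held between the pads around (276,290), but the gripper hides the card. I shift 165 mm outward, high above everything, so the wrist camera looks straight down on the card's edge.

```bash
python3 - <<'E'
from h import *
inc([600,100,350],81.2)
E
```

```text
INC [-0.4237, 0.0166, -0.0517, 0.0, -0.0001, 0.0003]
```

arm_command --increments '[-0.1,0.0166,-0.0517,0,0,0,-0.424,0.0166,-0.0517,0,0,0,-0.424,0.0166,-0.0517,0,0,0,-0.424,0.0166,-0.0517,0,0,0,-0.424,0.0166,-0.0517,0,0,0,-0.424,0.0166,-0.0517,0,0,0]'

```text
time_s: 21.55
ee_pos: [598.8, 99.7, 350.0]
ee_rot: [-0.24, -3.131, -0.0]
contact_force: [0.3, 0.8, -0.4]
grip_width: 0.208
gripper_force: 29.9
```

```bash
python3 - <<'E'
from h import *
s=ctrl.read_state();print(s['ee_pos'],s['time_s'],s['grip_width'])
im,d,K,V=grab('wrist'); np.savez('w8.npz',im=im,d=d,K=K,V=V,p=s['ee_pos'],r=s['ee_rot'])
print(proj([543.7,101.6,120],K,V),proj([543.7,101.6,22],K,V),np.linalg.inv(V)[:3,3])
a=im[60:330,165:395]; save(cv2.resize(a,None,fx=2.2,fy=2.2,interpolation=cv2.INTER_CUBIC),'pics/w8.png')
W=world(d,K,V); m=(W[...,2]>108)&(W[...,2]<128)&(d>0); m[240:]=0
P=W[m]; print(len(P),P.mean(0),P.min(0),P.max(0)); print(cv2.minAreaRect(P[:,:2].astype(np.float32)))
v,u=np.where(m); 
for r in range(v.min(),v.max()+1,6): k=u[v==r]; print(r,k.min(),k.max(),len(k)) if len(k) else 0
E
```

```text
[598.831  99.661 349.991] 21.55 0.2075649303803184
[264.698 156.425] [268.168 143.636] [519.47  112.675 331.249]
528 [569.932  99.185 120.931] [543.338  92.751 108.025] [600.415 105.013 123.161]
((571.8916015625, 98.67147064208984), (3.9165258407592773, 57.375221252441406), 81.00961303710938)
154 265 270 6
160 264 270 7
166 264 270 7
172 265 270 6
178 265 270 6
184 265 270 6
190 265 270 6
196 265 270 6
202 265 270 6
208 265 270 6
214 265 270 6
220 265 270 6
226 265 270 6
232 265 270 6
238 265 270 6
```

View pics/w8.png

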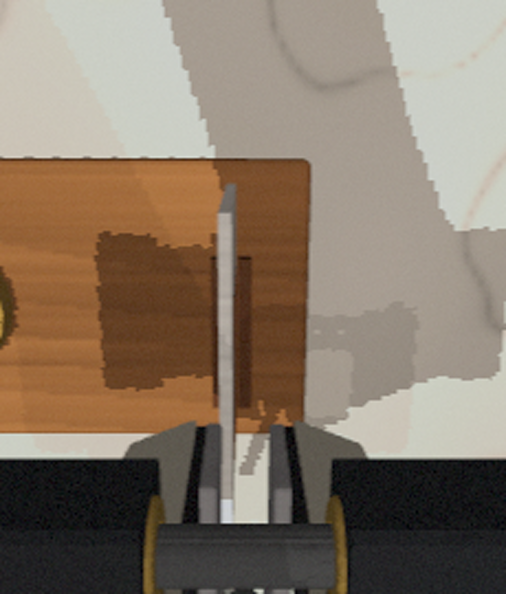

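The card's top line is clear in this view: its free corner is at full-frame (267.5,154), and the clip axis is at column 276. The edge works out at about (543.5,103.2), with yaw -9°. I go back to the standoff and then down to level.

```bash
python3 - <<'E'
from h import *
inc([439.8,119.6,350],81);inc([439.8,119.6,256.6],81)
E
```

```text
INC [0.4007, -0.0113, 0.001, 0.0, -0.0003, 0.0013]
INC [0.4005, -0.0113, 0.2345, 0.0, -0.0003, 0.0013]
```

arm_command --increments '[0.1,-0.011,0,0,0,0.001,0.4,-0.011,0,0,0,0.001,0.4,-0.011,0,0,0,0.001,0.4,-0.011,0,0,0,0.001,0.4,-0.011,0.12,0,0,0.001,0.4,-0.011,0.234,0,0,0.001,0.4,-0.011,0.234,0,0,0.001,0.4,-0.011,0.234,0,0,0.001,0.4,-0.011,0.234,0,0,0.001]'

```text
time_s: 22.72
ee_pos: [442.5, 119.5, 258.5]
ee_rot: [0.247, 3.128, 0.002]
contact_force: [0.4, -0.7, -0.8]
grip_width: 0.209
gripper_force: 29.9
```

```bash
python3 - <<'E'
from h import *
s=ctrl.read_state();print(s['ee_pos'],s['time_s'],s['grip_width'],s['joint_positions'])
inc([439.8,119.6,256.6],81);inc([481.3,113.0,256.6],81)
for p in ([439.8,119.6,256.6],[481.3,113.0,256.6]): pass
E
```

```text
[442.491 119.473 258.54 ] 22.725 0.20908411741158336 [-0.217  0.356 -0.122  2.143  0.071  0.643  1.025]
INC [0.0067, -0.0008, 0.0048, 0.0005, 0.0011, -0.0002]
INC [-0.0983, -0.0008, 0.0052, 0.0005, 0.0011, -0.0002]
```

Now bring it in slowly.

arm_command --increments '[0,-0.001,0.004,0,0,0,-0.02,-0.001,0.004,0,0,0,-0.04,-0.001,0.004,0,0,0,-0.06,-0.001,0.004,0,0,0,-0.08,-0.001,0.004,0,0,0,-0.096,-0.001,0.004,0,0,0,-0.096,-0.001,0.004,0,0,0,-0.096,-0.001,0.004,0,0,0]'

```text
time_s: 23.72
ee_pos: [478.9, 112.8, 254.8]
ee_rot: [-0.247, -3.131, 0.0]
contact_force: [-0.1, 1.6, -0.8]
grip_width: 0.203
gripper_force: 29.9
```

```bash
python3 - <<'E'
from h import *
s=ctrl.read_state();print(s['ee_pos'],s['ee_rot'],s['time_s'],s['grip_width'],s['contact_force'])
inc([481.3,113.0,256.6],81)
w,dw,K,V=grab('wrist'); c,dc,Kc,Vc=grab('scene'); 
u,v=proj([530,105,90],Kc,Vc); u,v=int(u),int(v); print(u,v)
print(np.array([proj([543.5,103.2,z],Kc,Vc) for z in(90,120)]),proj([543.5,103.2,120],K,V))
big=np.zeros((420,800,3),np.uint8); big[:300,:400]=cv2.resize(w[230:380,180:380],(400,300),interpolation=cv2.INTER_CUBIC)
big[:,400:]=cv2.resize(c[v-42:v+42,u-40:u+40],(400,420),interpolation=cv2.INTER_CUBIC); save(big,'pics/f.png')
E
```

```text
[478.93  112.757 254.832] [-0.247 -3.131  0.   ] 23.725 0.2032732788538451 [-0.089  1.602 -0.848]
INC [-0.0058, 0.0015, -0.0044, -0.0, -0.0002, -0.0001]
264 192
[[267.721 194.742]
 [267.585 186.067]] [275.607 435.179]
```

View pics/f.png

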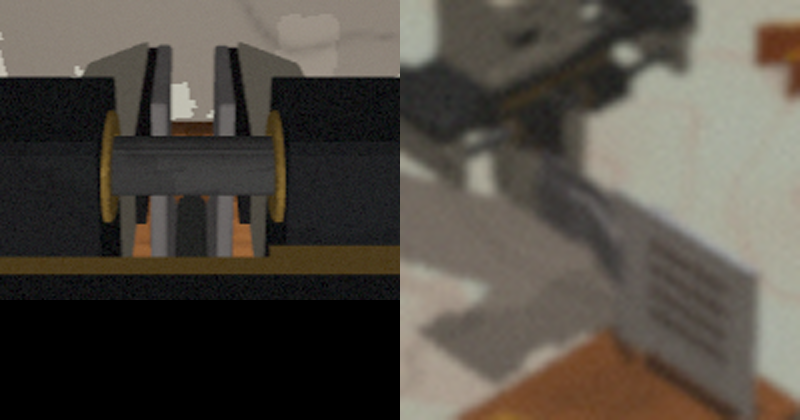

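arm_command --increments '[-0.006,0.001,-0.004,0,0,0,-0.006,0.001,-0.004,0,0,0,-0.006,0.001,-0.004,0,0,0,-0.006,0.001,-0.004,0,0,0]'

```text
time_s: 24.32
ee_pos: [481.6, 112.7, 256.6]
ee_rot: [-0.247, -3.132, 0.0]
contact_force: [0.1, 0.5, -1.2]
grip_width: 0.206
gripper_force: 29.9
```

```bash
python3 - <<'E'
from h import *
s=ctrl.read_state();print(s['ee_pos'],s['time_s'],s['grip_width'],s['contact_force'],s['dq'])
inc([481.3,113.0,256.6],81)
a=np.radians(-9); ex=np.array([np.cos(a),np.sin(a),0]); ey=np.array([-np.sin(a),np.cos(a),0]); e=np.array([543.5,103.2,0])
for n in('scene','top'):
    c,d,K,V=grab(n); W=world(d,K,V); L=np.stack([(W-e)@ex,(W-e)@ey,W[...,2]],-1)
    m=(d>0)&(L[...,2]>65)&(L[...,2]<118)&(abs(L[...,0]+10)<60)&(abs(L[...,1])<40)
    P=L[m]; print(n,len(P))
    for x in range(-65,50,6):
        q=P[(P[:,0]>=x)&(P[:,0]<x+6)]
        if len(q): print(x,len(q),'y',np.percentile(q[:,1],[0,25,50,75,100]).round(1),'z',q[:,2].min().round(),q[:,2].max().round())
E
```

```text
[481.585 112.74  256.572] 24.325 0.2064198311053058 [ 0.134  0.513 -1.216] [-0.     0.002 -0.003 -0.001  0.     0.001 -0.001]
INC [0.0008, 0.0005, -0.0001, -0.0, -0.0, -0.0001]
scene 536
-65 22 y [-29.7 -28.  -11.9   4.5   9.1] z 89.0 117.0
-59 67 y [-30.7 -22.7 -13.1   6.9  24.3] z 74.0 118.0
-53 47 y [-29.1 -17.2 -10.8   9.6  22. ] z 73.0 118.0
-47 19 y [-12.8 -11.6 -11.    2.8   7.7] z 72.0 106.0
-41 23 y [-13.4 -11.9 -11.3   3.4   9.9] z 73.0 107.0
-35 18 y [-13.3 -12.2 -11.3  -9.4   5.9] z 72.0 106.0
-29 16 y [-13.1 -12.2 -11.9  -9.9   4.1] z 76.0 107.0
-23 30 y [-13.8 -12.2  -8.9  -6.3   1.9] z 73.0 107.0
-17 15 y [-13.1  -9.   -7.9  -0.7   3.9] z 74.0 106.0
-11 19 y [-13.1 -11.4  -9.6  -0.7   1.8] z 75.0 109.0
-5 12 y [-15.1 -13.9 -13.4 -13.   -1.6] z 73.0 117.0
1 22 y [-16.9 -15.4  -5.3  -4.1  -2.4] z 76.0 117.0
7 26 y [-18.6 -12.9  -4.9  -3.4  -1.5] z 74.0 118.0
13 37 y [-21.3 -17.8  -5.   -3.9  15.2] z 65.0 118.0
19 35 y [-22.8 -17.8  -5.4  -3.5  15.5] z 66.0 118.0
25 37 y [-24.6 -20.6  -4.9  -3.8  14.4] z 66.0 115.0
31 23 y [-7.  -5.6 -5.  -3.9  0.6] z 66.0 117.0
37 24 y [-7.4 -5.6 -4.6 -3.9 -1.6] z 67.0 116.0
43 28 y [-6.4 -5.6 -4.7 -2.9 -0.1] z 66.0 118.0
49 1 y [-3.8 -3.8 -3.8 -3.8 -3.8] z 101.0 101.0
top 42
7 3 y [-17.4 -17.4 -17.3 -16.4 -15.4] z 88.0 107.0
13 6 y [-19.3 -18.5 -17.4 -15.6  -4.3] z 86.0 114.0
19 10 y [-21.1 -20.  -17.8  -4.4  -3.9] z 72.0 115.0
25 9 y [-23.2 -22.7 -20.2  -4.5  -4. ] z 86.0 111.0
31 4 y [-4.8 -4.6 -4.6 -4.4 -4.1] z 69.0 114.0
37 4 y [-5.2 -5.  -4.8 -4.6 -4.2] z 69.0 99.0
43 4 y [-4.8 -4.4 -4.2 -4.1 -4.1] z 69.0 111.0
49 2 y [-4.7 -3.8 -2.9 -2.  -1.1] z 83.0 118.0
```

```bash
python3 -c "
from station import ctrl
print(ctrl.finish_job())"
```

```text
the job is handed in; nothing more can be done
None
```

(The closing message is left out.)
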